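# Shoot the safety bolt of a steel gate

### The arm

A 7-joint arm with a two-finger parallel gripper is mounted at the origin on the work surface. World frame = base frame: x ahead of the robot, y to its left, z up, the work surface at z = 0. Lengths are in m, angles in rad, forces in N, time in s.
With the tool pointing down it reaches from about 0.4 to 0.85 m from the base axis. Payload 4.4 kg.
Tool frame: the origin (TCP) lies at the very end of the fingers, on their centre line; the grasp point (between the pads) lies 19 mm behind it; z points along the fingers, y is the line along which they close (so a half turn about z gives the same grasp; the last joint's range is limited). The gripper opens to 94 mm and grips with 3 to 60 N. Pads are 16 mm wide; open, the fingers measure 119 mm over their backs; the gripper's body (75 mm by 177 mm) begins 78 mm behind the grasp point.
Start: joints at [-1.276, 0.628, 0.038, 1.517, -0.027, 0.996, -0.02], TCP at [0.229, 0.608, 0.205] pointing down, gripper open.
Joint ranges: [-3.06, 3.06], [-0.37, 2.12], [-1.25, 1.32], [0.18, 2.47], [-1.1, 4.24], [0.23, 1.98], [-2.94, 2.94]. Speed limits (rad/s): [2.57, 2.57, 3.14, 3.14, 3.14, 3.14, 3.14].

### API

Orientations are given as a rotation vector (axis times angle).
In Python, from rig import observe, camera, calibration, hand_in gives the robot as it stands.
- The arm moves only by the shell command python3 -m crank 'ROWS' [FORCE]. ROWS is JSON, a list that holds one entry, the list of rows, each a list of 7 numbers: the shift along the tool's x, y, z in cm, then the turn, a rotation vector about the tool's x, y, z in rad, then the opening, from 0 (shut) to 1 (fully open). In form: [[[tx, ty, tz, wx, wy, wz, jaw], ...]]. A call has 1 to 20 rows; each row is the pose to reach, as a shift and turn from the pose commanded when the call began, along the tool's axes at that moment; what a row does not reach only later rows make up. A row lasts 1/12 s, in which the tool goes at most 41.7 mm and 7.16 degrees, less where a joint would pass 70% of its speed; a pose out of reach is approached as far as the arm can. A call with a gripper value outside its range is refused whole. The fingers move at their own pace and stop on an object; FORCE is the grip in N (left out, the last holds). Time passes only in rows, so rows that repeat a pose let the fingers close. It gives the time, the measured TCP pose, the force, the opening and the grip force at its end, in the units of the state.
- observe(): the state, without advancing time (a new reading comes with each control period).
- camera(name): name is "scene" or "top" or "wrist"; returns (picture, depth): 480x640x3 uint8, red, green, blue; 480x640 float32, m along the optical axis (not along the pixel's ray), 0 where there is no reading.
- calibration(name): a dict with "mtx" (3x3 intrinsics, pixels), "dist_coeffs" ([k1, k2, p1, p2, k3] as OpenCV has them; the pictures are not rectified), "xyz" and "orientation" of the camera in the world. Camera axes: x right, y down, z forward; pixel columns grow to the right and rows downward; lengths in m; the calibration is good to about 2 mm. A picture is of the moment at which its call begins: read the wrist's pose just before it. calibration takes no time and is no camera call; for the wrist camera it gives the pose at the moment of the call.
- hand_in(): hands the job in; it is judged then, once.
The state is a dict: "time": time; "q": joint angles; "qvel": joint speeds; "joint_torque": joint torques, N m; "tcp_pos": TCP position; "tool_rot": TCP orientation; "wrist_force": force on the tool from outside, world axes, zero at the start; "moment": the same for the moment, N m; "grip_width": finger opening in m; "gripper_force": force on a finger pad.
Only numpy, scipy, OpenCV 4.12 (cv2) and the standard library are available. Lean on these libraries where they do the work, as an engineer would, in place of code of your own. Each camera call takes 0.05 s, during which the arm holds its last target. There are 200 camera calls.

### The job

Bolt the steel gate that lies fixed on the bench: press the long flat bar of the spring safety catch down with one fingertip and, keeping it down, push the bolt's upright tab with the other fingertip until the bolt is fully home in its keeper. Then let go, so that the catch springs all the way up again and locks the bolt, and move clear. Only press and push, do not pick anything up, and leave the loose things where they stand.

Things in the scene. Friction and masses are not known exactly. Their poses are not given: they have to be found in the camera images.
- gate: grey steel gate panel fixed flat on the bench, 265 x 160 mm, 8 mm thick. Origin at its underside, z up; the bolt slides home along its +x. Bolt along x at y = +37 mm, catch bar parallel to it at y = -35 mm. Three staples over the bolt, at x = -72, +58 and (the keeper) +125 mm, are 30 mm wide and reach z = 32 mm; of bolt, catch and panel only bar and tab are taller.
- bolt_tab (a point): upright steel tab on the bolt, to be pushed: 8 mm thick along x, 30 mm wide along y, from z = 25 to 70 mm above the gate's underside. The point is the middle of the face to be pushed (it looks to the gate's -x), 55 mm above the gate's underside; axes parallel to the gate's. In the gate's frame it is at y = +37 mm, x = -30 mm plus the bolt's joint value.
- bolt (a joint): slide of the bolt along the gate's +x, m: starts drawn back (0 to 0.006); 0.050 is fully home, at its stop. Drags with about 3 N and stays where it is left. With the catch up, ribs on the bolt meet its tooth at 0.010 (and at about 0.021 and 0.034 if it is let up midway). Only from 0.0465 on can the catch rise again, behind the last rib.
- thumb_bar (a point): long flat bar of the spring catch, to be pressed: 112 mm along x, 26 mm along y, 5 mm thick. The point is the centre of its top, axes parallel to the gate's. At rest its top is 56 mm above the gate's underside, centre at gate x = -18, y = -35 mm. It goes straight down wherever it is pressed; a fingertip can slide along it with the bolt. Clear gap in y between bar and tab: 44 mm.
- catch (a joint): travel of the catch bar downward, m: 0 up, 0.012 at its bottom stop (bar top then 44 mm above the gate's underside). The bolt is free when it is 0.0065 or more down. The spring pushes back with about 3 N at the top and 7 N at the stop, and returns it to 0 when let go with the bolt home.
- stub: brass round stub standing on end on the gate panel, 16 mm across, 36 mm tall, behind the bolt and the bar; not part of the work
- nut: loose plain steel collar nut, 26 mm across, 12 mm high, lying on the gate panel; not part of the work
- bottle: clear drink bottle, 72 mm across, 250 mm tall, upright on the bench; not part of the work
- tin: open metal tin, 76 mm across, 100 mm tall, upright on the bench; not part of the work
- brush: wooden hand brush 240 mm long lying on the bench; not part of the work
- sponge: flat yellow sponge block 90 x 65 x 25 mm on the bench; not part of the work
- drill: cordless drill lying on its side, about 200 x 190 mm, 65 mm high; not part of the work
- ornament: brass candle ornament, foot 90 mm across, crown 100 mm across, 140 mm tall; not part of the work

How it is judged:
On the way, in this order (a step that is already met when the one before it is completed fails the run):
1. a fingertip holds the catch down while the bolt is still drawn back (value of joint catch above 0.005 m and contact force between the fingers and catch above 0.5 N and value of joint bolt below 0.013 m), for 0.1 s.
2. with the catch held down by a finger, the bolt is being pushed by its tab (value of joint catch above 0.005 m and contact force between the fingers and catch above 0.5 N and value of joint bolt between 0.016 and 0.045 m and contact force between any of the fingers, the arm and bolt above 0.3 N).
3. the bolt is home with the catch still held down (value of joint catch above 0.005 m and contact force between the fingers and catch above 0.5 N and value of joint bolt above 0.046 m), for 0.05 s.
At the end, for the whole second after the job is handed in: the bolt is home (0.046 m or more of its 0.050 m), at rest, and the catch has sprung up to within 2 mm of its top (value of joint bolt above 0.046 m and value of joint catch below 0.002 m and velocity of joint bolt between -0.005 and 0.005 m/s); the robot touches nothing.
It fails at once if a loose thing is lifted or shifted (stub, nut 20 mm; others 30 mm) (distance of any of stub, nut from where it was at the start of the episode above 0.02 m or distance of any of bottle, tin, brush, sponge, drill, ornament from where it was at the start of the episode above 0.03 m).
It also fails if it takes over 51 s, if anything falls off the work surface, if the arm or the gripper's body presses on something with over 40 N, if the wrist force passes 120 N, or if a joint passes its speed limit or range.

## Working session

There is one attempt and no reset: what is moved stays moved. The work goes in short steps, Python scripts to look and compute and a shell command to move; the robot and the scene stay as the last step left them, time stands still between calls to the robot, and variables do not carry over. Pictures are saved under pics/ and viewed, at most 10 in all, crops included, and the job is handed in when it is done.

```bash
mkdir -p pics; cat > h.py <<'E'
import numpy as np,cv2
from scipy.spatial.transform import Rotation as R
from rig import observe,camera,calibration,hand_in
def cal(n):
    c=calibration(n);o=np.array(c["orientation"],float)
    M=o if o.shape==(3,3) else R.from_rotvec(o).as_matrix()
    return np.array(c["mtx"]),np.array(c["dist_coeffs"],float),np.array(c["xyz"]),M
def ray(c,uv):
    p=cv2.undistortPoints(np.array(uv,float).reshape(-1,1,2),c[0],c[1]).reshape(-1,2)
    return np.c_[p,np.ones(len(p))]@c[3].T
def onplane(c,uv,z):
    d=ray(c,uv);return c[2]+d*((z-c[2][2])/d[:,2])[:,None]
def cloud(c,dep):
    v,u=np.mgrid[0:480,0:640];uv=np.c_[u.ravel(),v.ravel()]
    return (c[2]+ray(c,uv)*dep.reshape(-1,1)).reshape(480,640,3)
def proj(c,P):
    rv=cv2.Rodrigues(c[3].T)[0];return cv2.projectPoints(np.array(P,float).reshape(-1,1,3),rv,-c[3].T@c[2],c[0],c[1])[0].reshape(-1,2)
E
python3 - <<'E'
from h import *
print(calibration("top"));print(observe())
ims=[]
for n in("top","scene"):
    p,d=camera(n);cv2.imwrite(f"pics/{n}0.png",p[...,::-1]);np.savez(f"{n}0.npz",p=p,d=d);print(n,(d>0).mean(),cal(n)[2:])
E
```

```text
{'mtx': array([[557.39858852,   0.        , 322.04668388],
       [  0.        , 557.39858852, 239.16026673],
       [  0.        ,   0.        ,   1.        ]]), 'dist_coeffs': array([0.04137786, 0.        , 0.        , 0.        , 0.        ]), 'xyz': array([0.28659187, 0.01463945, 1.6633572 ]), 'orientation': array([-2.12429254,  2.17409712, -0.140852  ])}
{'time': 0.0, 'q': array([-1.27582859,  0.62931373,  0.03844658,  1.51835682, -0.02697523,
        0.99628089, -0.01999633]), 'qvel': array([-0.00200798,  0.00141324,  0.00078684, -0.00019229,  0.00053911,
        0.00089276,  0.00073897]), 'joint_torque': array([ 3.91818203e-04, -5.49739122e+01,  1.14328813e+00, -1.86642176e+01,
       -5.24145097e-02,  2.36358232e-02,  1.69200312e-04]), 'tcp_pos': array([0.22919612, 0.60754879, 0.20457878]), 'tool_rot': array([-5.63551929e-01, -3.09034209e+00,  2.85617773e-03]), 'wrist_force': array([-0.22108162,  0.01517496,  0.81890129]), 'moment': array([ 0.02140247, -0.06296005,  0.00969332]), 'gripper_force': 0.0, 'grip_width': 0.093660461932101}
top 0.9959602864583333 (array([0.28659187, 0.01463945, 1.6633572 ]), array([[-0.02276826, -0.99059994,  0.13488281],
       [-0.99972314,  0.02336089,  0.00281233],
       [-0.00593687, -0.13478144, -0.99085757]]))
scene 0.996083984375 (array([ 1.08832576, -0.54109127,  1.117862  ]), array([[ 0.67804869,  0.5760002 , -0.45658926],
       [ 0.73500072, -0.53547874,  0.41597652],
       [-0.00489129, -0.61764577, -0.78644121]]))
```

View pics/top0.png

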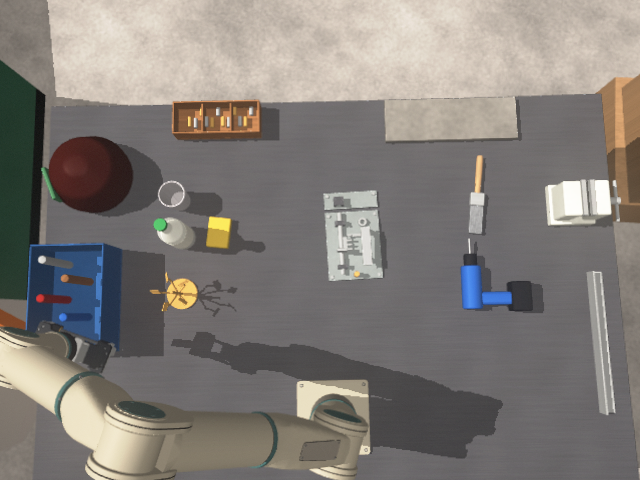

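View pics/scene0.png

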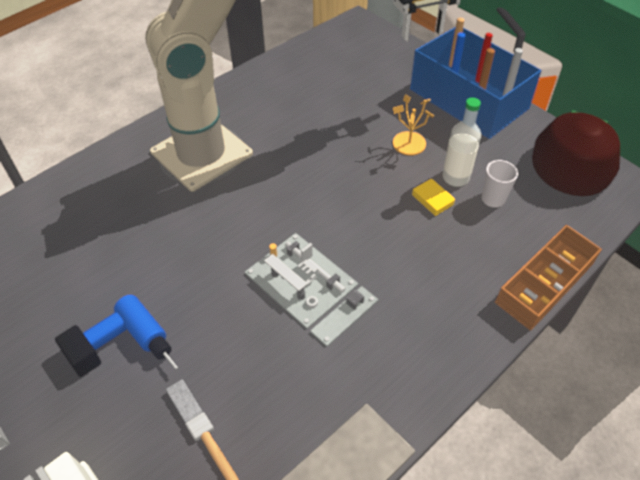

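Top view: the gate is at about (353,236). Its bolt is on the left (x≈342), the bar on the right (x≈368), the stub at the lower end (357,274), and the keeper end points up, so gate +x ≈ world +x. In the scene view the gate is at about (310,290), clear of the other objects.

```bash
python3 - <<'E'
from h import *
f=np.load("top0.npz");p,d=f["p"],f["d"];c=cal("top")
P=cloud(c,d)
hsv=cv2.cvtColor(p,cv2.COLOR_RGB2HSV)
roi=np.zeros((480,640),bool);roi[175:300,305:400]=1
m=(roi&(hsv[...,2]>115)).astype(np.uint8)
m=cv2.morphologyEx(m,cv2.MORPH_CLOSE,np.ones((5,5)))
k=max(cv2.findContours(m,0,1)[0],key=cv2.contourArea)
W=onplane(c,k.reshape(-1,2),0.008)[:,:2]
r=cv2.minAreaRect((W*1000).astype(np.float32));print("rect mm",r)
Z=P[...,2][m>0];print(np.percentile(Z,[5,30,50,70,95]), "bench z",np.median(P[300:330,340:400,2]))
q=roi&(P[...,2]>0.045)
print("tall pts", np.c_[P[q]*1000].round()[::6])
o=observe();print(R.from_rotvec(o["tool_rot"]).as_matrix().round(3),cal("wrist")[2:])
cv2.imwrite("pics/crop.png",cv2.resize(p[175:300,305:400,::-1],None,fx=4.6,fy=4.6,interpolation=2))
E
```

```text
rect mm ((524.26123046875, -87.5744400024414), (211.8529052734375, 366.9424743652344), 87.72759246826172)
[-0.00382825  0.00356527  0.00675444  0.01039752  0.05349716] bench z -0.0010627970400908238
tall pts [[ 287.   15. 1663.]
 [ 287.   15. 1663.]
 [ 287.   15. 1663.]
 [ 287.   15. 1663.]
 [ 537. -109.   61.]
 [ 535. -101.   57.]
 [ 534. -118.   61.]
 [ 533. -110.   54.]
 [ 530. -101.   52.]
 [ 529. -118.   57.]
 [ 526. -112.   56.]
 [ 523. -103.   57.]
 [ 524. -122.   49.]
 [ 521. -112.   52.]
 [ 517. -100.   58.]
 [ 518. -118.   50.]
 [ 515. -109.   54.]
 [ 512. -100.   54.]
 [ 512. -118.   51.]
 [ 508. -108.   61.]
 [ 506. -100.   57.]
 [ 506. -117.   56.]
 [ 503. -106.   52.]
 [ 287.   15. 1663.]
 [ 500. -112.   52.]
 [ 497. -103.   57.]
 [ 497. -120.   56.]
 [ 494. -111.   55.]
 [ 492. -100.   54.]
 [ 492. -118.   45.]
 [ 489. -108.   52.]
 [ 486. -100.   53.]
 [ 485. -117.   56.]
 [ 483. -105.   54.]
 [ 482. -123.   54.]
 [ 480. -114.   53.]
 [ 476.  -43.   76.]
 [ 476. -105.   59.]
 [ 476. -122.   57.]
 [ 474.  -41.   68.]
 [ 474. -102.   56.]
 [ 474. -119.   53.]
 [ 471.  -
[... 206 characters left out ...]
. -116.   59.]
 [ 455. -104.   64.]
 [ 456. -121.   57.]
 [ 454. -113.   52.]
 [ 450. -101.   55.]
 [ 450. -119.   54.]
 [ 448. -107.   50.]
 [ 447. -124.   61.]
 [ 445. -116.   54.]
 [ 442. -107.   55.]
 [ 441. -124.   57.]
 [ 439. -113.   51.]
 [ 436. -104.   54.]
 [ 436. -121.   54.]
 [ 434. -113.   47.]
 [ 430. -101.   53.]
 [ 430. -118.   55.]
 [ 428. -107.   46.]
 [ 396.  -79.   51.]
 [ 287.   15. 1663.]
 [ 287.   15. 1663.]]
[[-0.936  0.353 -0.001]
 [ 0.353  0.936 -0.002]
 [-0.    -0.002 -1.   ]] (array([0.15047729, 0.63868553, 0.38398436]), array([[ 0.35129019,  0.89729404,  0.26731742],
       [ 0.93626433, -0.33603355, -0.10242345],
       [-0.00207634,  0.28626012, -0.95814969]]))
```

View pics/crop.png

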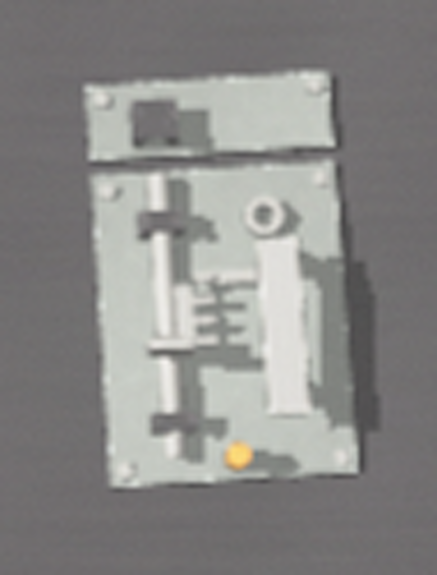

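The bar is centred near (0.482,-0.111), the tab near (0.472,-0.042), and gate yaw is about +0.04 rad. I'll travel over high, to a spot just behind the gate, and look again with the wrist camera.

```bash
python3 -m crank '[[[0,0,-4,0,0,0,0.64],[0,0,-8,0,0,0,0.64],[0,0,-10,0,0,0,0.64],[-25.8,-28.5,-10,0,0,0,0.64],[-25.8,-28.5,-10,0,0,0,0.64],[-25.8,-28.5,-10,0,0,0,0.64],[-25.8,-28.5,-10,0,0,0,0.64],[-25.8,-28.5,-10,0,0,0,0.64],[-25.8,-28.5,-10,0,0,0,0.64],[-25.8,-28.5,-10,0,0,0,0.64],[-25.8,-28.5,-10,0,0,0,0.64],[-25.8,-28.5,-10,0,0,0,0.64],[-42.9,-56.8,-10,0,0,-0.4,0.64],[-42.9,-56.8,-10,0,0,-0.4,0.64],[-42.9,-56.8,-10,0,0,-0.4,0.64],[-42.9,-56.8,-10,0,0,-0.4,0.64],[-42.9,-56.8,-10,0,0,-0.4,0.64],[-42.9,-56.8,-10,0,0,-0.4,0.64],[-42.9,-56.8,-10,0,0,-0.4,0.64],[-42.9,-56.8,-10,0,0,-0.4,0.64]]]'; python3 -c "
from h import *
o=observe();print(o['time'],o['q'],o['tcp_pos'],R.from_rotvec(o['tool_rot']).as_matrix().round(3))"
```

```text
time: 1.77
tcp_pos: [0.4255, -0.0528, 0.3055]
tool_rot: [-0.062, 3.141, 0.0]
wrist_force: [1.5, -0.1, -0.4]
grip_width: 0.0602
gripper_force: 0.0
1.7667 [-0.19964373  0.19379581  0.31239035  1.95209829 -0.0704923   1.00592023
  1.75519112] [ 0.42547741 -0.05282177  0.30551905] [[-0.999 -0.039  0.   ]
 [-0.039  0.999  0.   ]
 [-0.     0.    -1.   ]]
```

```bash
python3 -m crank '[[[0,-2,0,0,0,0,0.64],[0,-2,0,0,0,0,0.64],[0,-2,0,0,0,0,0.64]]]'; python3 - <<'E'
from h import *
print(observe()["tcp_pos"])
c=cal("wrist");p,d=camera("wrist");np.savez("w1.npz",p=p,d=d,**{f"c{i}":c[i] for i in range(4)})
cv2.imwrite("pics/w1.png",p[...,::-1])
P=cloud(c,d);x,y,z=P[...,0],P[...,1],P[...,2]
def q(a):return np.percentile(a,[2,50,98]).round(4)
print("z panel",np.median(z[(x>.48)&(x<.56)&(y>-.03)&(y<-.0)&(z<.03)]))
b=(x>.40)&(x<.56)&(y>-.15)&(y<-.08)&(z>.045)&(z<.075)
t=(x>.42)&(x<.52)&(y>-.075)&(y<-.01)&(z>.045)&(z<.09)
for n,m in(("bar",b),("tab",t)):
    print(n,m.sum(),q(x[m]),q(y[m]),q(z[m]))
    r=cv2.minAreaRect((P[m][:,:2]*1000).astype(np.float32));print(r)
    print(n,"line",np.polyfit(x[m],y[m],1))
E
```

```text
time: 2.02
tcp_pos: [0.4262, -0.0715, 0.3052]
tool_rot: [0.057, -3.14, -0.0]
wrist_force: [0.1, -0.6, -0.1]
grip_width: 0.0604
gripper_force: 0.0
[ 0.42621724 -0.0715261   0.30518338]
z panel 0.008149716931816764
bar 1759 [0.4307 0.4819 0.5382] [-0.1199 -0.1072 -0.0943] [0.0542 0.056  0.0577]
((471.7715148925781, -105.47249603271484), (37.80897521972656, 141.0185089111328), 85.72171020507812)
bar line [ 0.03831198 -0.1256287 ]
tab 292 [0.4701 0.4714 0.4776] [-0.0511 -0.0367 -0.0224] [0.0459 0.0684 0.0714]
((474.0016174316406, -36.58332443237305), (7.60895299911499, 29.516990661621094), 2.0928142070770264)
tab line [-0.64673274  0.26879054]
```

View pics/w1.png

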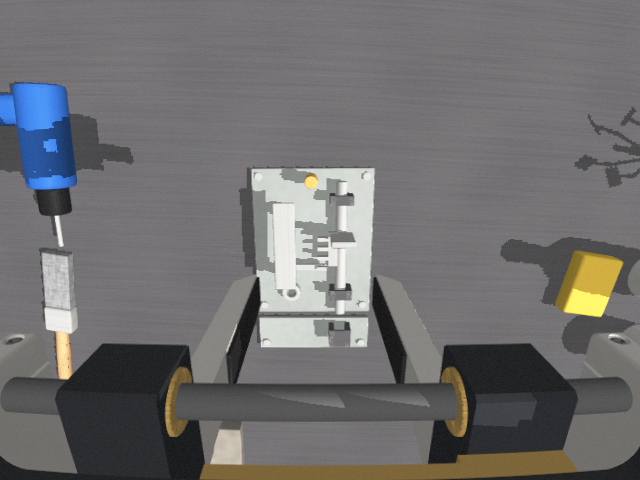

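The wrist view shows the bar at about (284,245), the tab at (342,240) and the nut at (291,293). Nothing stands behind the tab that would block the fingers. Next I go down to a hover just above the bar, with the other finger behind the tab.

```bash
python3 -m crank '[[[-3,-0.2,0,0,0,0,0.64],[-3,-0.2,4,0,0,0,0.64],[-3,-0.2,8,0,0,0,0.64],[-3,-0.2,12,0,0,0,0.64],[-3,-0.2,16,0,0,0,0.64],[-3,-0.2,19,0,0,0,0.64],[-3,-0.2,21,0,0,0,0.64],[-3,-0.2,22.3,0,0,0,0.64],[-3,-0.2,23,0,0,0,0.64],[-3,-0.2,23,0,0,0,0.64],[-3,-0.2,23,0,0,0,0.64]]]'; python3 - <<'E'
from h import *
o=observe();print(o["tcp_pos"],o["wrist_force"])
p,d=camera("wrist");cv2.imwrite("pics/w2.png",p[...,::-1])
E
```

```text
time: 2.98
tcp_pos: [0.4569, -0.0706, 0.0757]
tool_rot: [-0.064, 3.141, 0.001]
wrist_force: [-0.7, -0.2, 0.8]
grip_width: 0.0597
gripper_force: 0.0
[ 0.45692334 -0.07058554  0.07570332] [-0.71285464 -0.24599729  0.79546967]
```

View pics/w2.png

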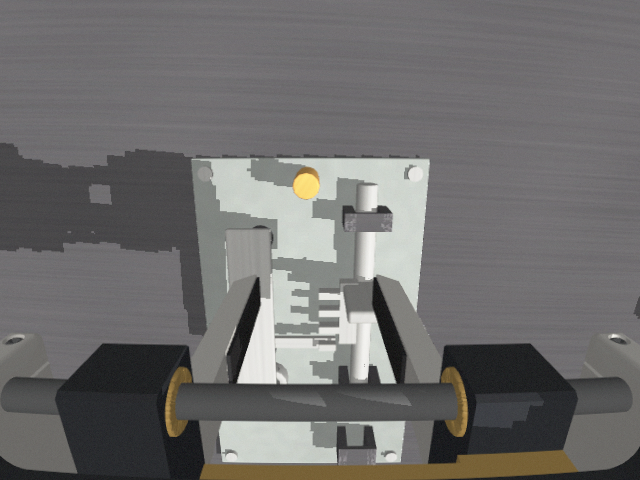

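```bash
python3 - <<'E'
from h import *
o=observe();M=R.from_rotvec(o["tool_rot"]).as_matrix();c=cal("wrist")
for n,a in(("tab finger -x edge",(.008,.030,0)),("+x edge",(-.008,.030,0)),("bar finger -x edge",(.008,-.030,0))):
    print(n,proj(c,o["tcp_pos"]+M@np.array(a)))
g=np.array([1,.037]);l=np.array([-.037,1])
for z in(.070,.03):
  for s in(-.015,.015):
    e=np.array([.470,-.0367])+s*l;print("tab face",z,s,proj(c,[*e,z]))
p,d=camera("wrist");P=cloud(c,d);x,y,z=P[...,0],P[...,1],P[...,2]
t=(x>.46)&(x<.50)&(y>-.07)&(y<-.038)&(z>.06)&(z<.074);print("tab top x,z",np.percentile(x[t],[2,50,98]),np.percentile(y[t],[2,98]),np.median(z[t]))
b=(x>.42)&(x<.455)&(y>-.14)&(y<-.07)&(z>.05)&(z<.062);print("bar y,z",np.percentile(y[b],[2,50,98]),np.median(z[b]))
E
```

```text
tab finger -x edge [[370.22880702 277.6247304 ]]
+x edge [[368.84860198 304.88584219]]
bar finger -x edge [[256.85062571 277.40309776]]
tab face 0.07 -0.015 [[346.78926983 309.45829126]]
tab face 0.07 0.015 [[399.84944543 309.49896893]]
tab face 0.03 -0.015 [[342.00476115 280.88051167]]
tab face 0.03 0.015 [[386.87931157 281.00916032]]
tab top x,z [0.47066413 0.47269189 0.47849336] [-0.05082027 -0.03825224] 0.0691707432841277
bar y,z [-0.12118316 -0.10835466 -0.09612777] 0.05599900051036133
```

Tab finger sits 5 mm behind the tab and bar finger is centred on the bar. Pressing.

```bash
python3 -m crank '[[[0.2,0,0.8,0,0,0,0.64],[0.2,0,1.6,0,0,0,0.64],[0.2,0,2.2,0,0,0,0.64],[0.2,0,2.6,0,0,0,0.64],[0.2,0,2.8,0,0,0,0.64],[0.2,0,3.0,0,0,0,0.64],[0.2,0,3.0,0,0,0,0.64],[0.2,0,3.0,0,0,0,0.64],[0.2,0,3.0,0,0,0,0.64]]]'
```

```text
time: 3.83
tcp_pos: [0.4548, -0.0717, 0.0456]
tool_rot: [-0.061, 3.141, 0.0]
wrist_force: [0.3, 0.4, 5.4]
grip_width: 0.0601
gripper_force: 2.7
```

Catch is about 10 mm down with 5.4 N on it. Now pushing along the gate's +x (tool -x).

```bash
python3 -m crank '[[[-0.4,0,0,0,0,0,0.64],[-0.7,0,0,0,0,0,0.64],[-1.0,0,0,0,0,0,0.64],[-1.3,0,0,0,0,0,0.64],[-1.6,0,0,0,0,0,0.64],[-1.9,0,0,0,0,0,0.64],[-2.2,0,0,0,0,0,0.64],[-2.5,0,0,0,0,0,0.64],[-2.8,0,0,0,0,0,0.64],[-3.1,0,0,0,0,0,0.64],[-3.4,0,0,0,0,0,0.64],[-3.7,0,0,0,0,0,0.64],[-4.0,0,0,0,0,0,0.64],[-4.0,0,0,0,0,0,0.64]]]'
```

```text
time: 5.0
tcp_pos: [0.4901, -0.0703, 0.045]
tool_rot: [0.06, -3.133, -0.002]
wrist_force: [-7.5, -0.2, 7.3]
grip_width: 0.0603
gripper_force: 3.9
```

```bash
python3 -m crank '[[[0,0,0,0,0,0,0.64],[-0.3,0,0,0,0,0,0.64],[-0.6,0,0,0,0,0,0.64],[-0.6,0,0,0,0,0,0.64]]]'; python3 - <<'E'
from h import *
c=cal("wrist");p,d=camera("wrist");P=cloud(c,d);x,y,z=P[...,0],P[...,1],P[...,2]
t=(x>.46)&(x<.54)&(y>-.06)&(y<-.042)&(z>.063)&(z<.074);print("tab x",np.percentile(x[t],[2,50,98]),t.sum())
b=(x>.42)&(x<.46)&(y>-.14)&(y<-.07)&(z>.03)&(z<.062);print("bar z",np.median(z[b]))
E
```

```text
time: 5.33
tcp_pos: [0.4961, -0.07, 0.0449]
tool_rot: [0.06, -3.133, -0.002]
wrist_force: [-7.2, 0.3, 7.5]
grip_width: 0.0602
gripper_force: 4.0
tab x [0.50400538 0.50604299 0.51119974] 319
bar z 0.04465613800760909
```

It follows with a steady offset: bolt at about 34 mm, catch down 11 mm. About 16 mm to go.

```bash
python3 -m crank '[[[-0.3,0,0,0,0,0,0.64],[-0.6,0,0,0,0,0,0.64],[-0.9,0,0,0,0,0,0.64],[-1.2,0,0,0,0,0,0.64],[-1.4,0,0,0,0,0,0.64],[-1.6,0,0,0,0,0,0.64],[-1.7,0,0,0,0,0,0.64],[-1.8,0,0,0,0,0,0.64],[-1.8,0,0,0,0,0,0.64],[-1.8,0,0,0,0,0,0.64]]]'; python3 - <<'E'
from h import *
c=cal("wrist");p,d=camera("wrist");P=cloud(c,d);x,y,z=P[...,0],P[...,1],P[...,2]
t=(x>.46)&(x<.55)&(y>-.06)&(y<-.042)&(z>.063)&(z<.074);print("tab x",np.percentile(x[t],[2,50,98]),t.sum())
b=(x>.42)&(x<.46)&(y>-.14)&(y<-.07)&(z>.03)&(z<.062);print("bar z",np.median(z[b]))
E
```

```text
time: 6.22
tcp_pos: [0.5128, -0.0694, 0.0449]
tool_rot: [0.06, -3.131, -0.002]
wrist_force: [-8.8, -0.0, 8.5]
grip_width: 0.0602
gripper_force: 5.0
tab x [0.52074037 0.52289845 0.52790623] 287
bar z 0.0446239853277732
```

```bash
python3 -m crank '[[[-0.2,0,0,0,0,0,0.64],[-0.4,0,0,0,0,0,0.64],[-0.5,0,0,0,0,0,0.64],[-0.5,0,0,0,0,0,0.64]]]'
```

```text
time: 6.6
tcp_pos: [0.5129, -0.0693, 0.0448]
tool_rot: [0.061, -3.122, -0.004]
wrist_force: [-17.3, -1.4, 18.0]
grip_width: 0.0602
gripper_force: 9.5
```

The bolt is at its stop: the x force rose to 17 N with no further motion. I'll release straight up, easing the push a little first.

```bash
python3 -m crank '[[[0.4,0,0,0,0,0,0.64],[0.7,0,0,0,0,0,0.64],[0.9,0,-0.5,0,0,0,0.64],[1.1,0,-1.2,0,0,0,0.64],[1.1,0,-2.5,0,0,0,0.64],[1.1,0,-5,0,0,0,0.64],[1.1,0,-9,0,0,0,0.64],[1.1,0,-13,0,0,0,0.64],[1.1,0,-17,0,0,0,0.64],[4,0,-20,0,0,0,0.64],[7,0,-22,0,0,0,0.64],[7,0,-22,0,0,0,0.64],[7,0,-22,0,0,0,0.64],[7,0,-22,0,0,0,0.64]]]'; python3 - <<'E'
from h import *
o=observe();print(o["tcp_pos"],o["wrist_force"])
c=cal("wrist");p,d=camera("wrist");cv2.imwrite("pics/w3.png",p[...,::-1]);P=cloud(c,d);x,y,z=P[...,0],P[...,1],P[...,2]
t=(x>.46)&(x<.55)&(y>-.07)&(y<-.01)&(z>.063)&(z<.078);print("tab x",np.percentile(x[t],[2,50,98]),t.sum())
b=(x>.43)&(x<.535)&(y>-.118)&(y<-.098)&(z>.03)&(z<.07);print("bar z",np.median(z[b]))
E
```

```text
time: 7.77
tcp_pos: [0.4544, -0.0715, 0.2656]
tool_rot: [-0.062, 3.14, 0.0]
wrist_force: [0.4, 0.0, 0.9]
grip_width: 0.0605
gripper_force: 0.0
[ 0.45438127 -0.07153691  0.26562296] [0.43869605 0.0418388  0.85499752]
tab x [0.51996371 0.52278848 0.5281219 ] 233
bar z 0.0560714357962111
```

View pics/w3.png

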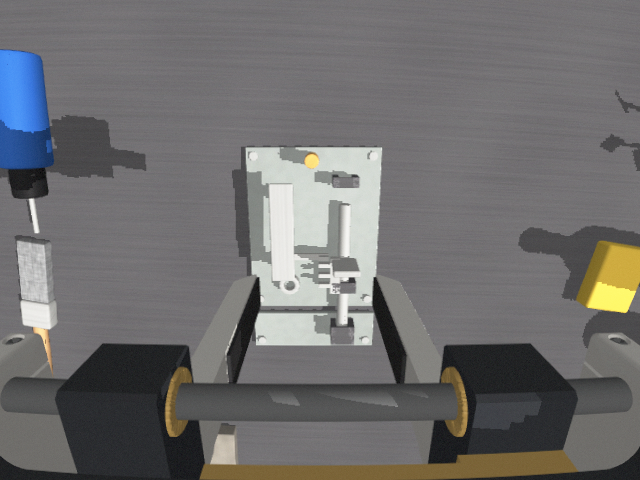

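The bolt runs through to the keeper at (341,325), with the tab at (345,267). The bar top is back at 56 mm, and the stub (312,161) and nut (290,285) haven't moved.

```bash
python3 -c "
from rig import hand_in
print(hand_in())"
```

```text
the job is handed in; nothing more can be done
None
```

The gate is bolted and the job handed in: the bolt is home at its stop, the catch has sprung fully up to lock it, and the arm is clear. The stub and nut look unmoved in the last picture. I have not seen the judge's result, because the hand-in call returned no verdict.

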